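# Load the red die under the embossing-press beam

## Task

Take the red-faced die from the cutting mat, lay it flat on the embossing press's bed and slide it lengthwise under the fixed beam until it is fully home: nose against the depth stop, the stop's red pin pushed right in. The stop's setting must not be shifted, so feel for it and do not shove; leave everything else on the desk where it is, and let go of the die.

Things in the scene. Friction and masses are not known exactly. Their poses are not given: they have to be found in the camera images.
- red_die_center (a point): centre of the loose die to be loaded: aluminium block 90 (x) x 56 (y) x 18 mm with a red 70 x 40 mm raised face 2 mm thick on top (20 mm in all; underside 10 mm below this point). Upright corners cut by 4 mm; both ends are alike, either may go first. 0.2 to 0.35 kg. Lies on the 3 mm mat; grip its sides (56 mm) from above. Slides on the press bed with 1 to 4 N.
- blue_die_center (a point): the same point of a like die with a blue face; leave alone. The three dies swap places on the mat.
- black_die_center (a point): the same point of a like die with a black face; leave alone.
- mat: green cutting mat 290 x 270 x 3 mm fixed to the desk; origin at the centre of its underside.
- press: embossing press, fixed; origin under the centre of its base, x = the way dies are pushed in (away from the robot), z up. In its frame, mm: blue bed x -150..150, y -85..85, top at z 10; rails and beam as under mouth and beam. The bed before x -35 is open: a die can be set down there with its end at the mouth.
- mouth (a point): point on the press's centre line at the outer end of the lead-ins (press x -35, y 0, z 20 mm). Two steel guide rails, 14 mm high above the bed and 60 mm apart (y -30..30), run from press x -12 to 85; flared lead-ins, about 82 mm apart at their outer ends, from x -35 to -12.
- beam (a point): middle of the front lower edge of the fixed white beam (press x 0, y 0, z 32 mm). The beam spans press x 0..34, z 32..56 (a screw head in its middle to z 64), 22 mm free over the bed, on posts at |y| 45..71. When home the die's rear end lies between press x -38 and 0, before or level with the beam's front: a gripper straddling the die meets the rails first, so the die must at last be pushed on its rear end.
- pin (a joint): how far the stop's red pin is pushed in, m: 0 with its 36 x 12 mm head standing 12 mm before the stop's face, about 0.012 when the die bears on the stop's face (the pin's red tail then sticks out 12 mm farther behind the stop). Light return spring, under 0.6 N, too weak to move the die.
- depth_stop (a joint): shift of the dark steel depth stop (behind the beam, on the centre line, top at press z 32 mm) from its setting, m: 0 at the start. The setting differs each time and is not measured: the stop's face lies between press x 52 and 90 mm. Held by friction: it stays put up to about 25 N, above that it slides back (+).
- pen_pot: red pot of pens, 72 mm across, pot 85 mm high; origin under its centre; leave alone.
- tape_roll: yellow roll of tape lying flat, 84 mm across, 20 mm high; leave alone.
- ink_roller: ink roller, rubber drum 100 mm long, 36 mm across, with a wooden handle toward the robot; leave alone.
- clip_box: small open red box of clips, 90 x 70 x 35 mm; leave alone.
Things that resemble listed ones, but are neither listed nor needed, are in the scene too. What is shaped like the part that bears red_die_center but purple is not meant.

How it is judged:
By the outcome, as a careful person would: the job done as asked, in the order asked, and still so for the second after the job is handed in, with the robot touching nothing.
It also fails if it takes over 58 s, if anything falls off the work surface, if the arm or the gripper's body presses on something with over 40 N, if the wrist force passes 120 N, or if a joint passes its speed limit or range.

## Robot

A 6-joint arm with a two-finger parallel gripper is mounted at the origin on the work surface. World frame = base frame: x ahead of the robot, y to its left, z up, the work surface at z = 0. Lengths are in m, angles in rad, forces in N, time in s.
With the tool pointing down it reaches from about 0.225 to 0.875 m from the base axis. Payload 3.4 kg.
Tool frame: the origin (TCP) lies at the very end of the fingers, on their centre line; the grasp point (between the pads) lies 19 mm behind it; z points along the fingers, y is the direction in which the jaws open and shut (so a half turn about z gives the same grasp; the last joint's range is limited). The gripper opens to 85 mm and grips with 20 to 120 N. Pads are 22 mm wide; open, the fingers measure 114 mm over their backs; the gripper's body (76 mm by 85 mm) begins 54 mm behind the grasp point. The pads swing forward as they close: fully open they stand 13 mm farther back than shut.
Start: joints at [1.134, 0.276, 1.505, -0, 1.361, -0.121], TCP at [0.179, 0.547, 0.231] pointing down, gripper open.
Joint ranges: [-2.89, 2.89], [-0.75, 2.08], [0.22, 2.7], [-1.18, 4.32], [0.11, 2.71], [-2.7, 2.7]. Speed limits (rad/s): [2.57, 2.57, 3.14, 3.14, 3.14, 3.14].

## Interface

Orientations are given as a unit quaternion [w, x, y, z].
In Python, from rig import telemetry, cams, sign_off, spotter gives the robot as it stands.
- The arm moves only by the tool servo_tool, never from a script. Its argument "steps" is a list of rows, each a list of 6 numbers: the shift along the tool's x, y, z in mm, then the turn, a rotation vector about the tool's x, y, z in degrees. In form: [[x, y, z, ax, ay, az], ...]. A call has 1 to 8 rows; each row is the pose to reach, as a shift and turn from the pose commanded when the call began, along the tool's axes at that moment; what a row does not reach only later rows make up. A row lasts 1/10 s, in which the tool goes at most 50 mm and 8.59 degrees, less where a joint would pass 70% of its speed; a pose out of reach is approached as far as the arm can. A call with a gripper value outside its range is refused whole. "hand" is the closure in counts, from 0 (fully open) to 255 (shut), set as the call begins (left out, the last holds). The fingers move at their own pace and stop on an object; "grip_force" is the grip in N (left out, the last holds). Time passes only in rows, so rows that repeat a pose let the fingers close. It gives the time, the measured TCP pose, the force and the opening at its end, in the units of the state.
- telemetry.get_state(): the state, without advancing time (a new reading comes with each control period).
- cams.get_image(name): name is "side" or "top"; returns (picture, depth): 420x560x3 uint8, red, green, blue; 420x560 float32, m along the optical axis (not along the pixel's ray), 0 where there is no reading.
- cams.camera_model(name): a dict with "camera_matrix" (3x3 intrinsics, pixels), "origin" and "rotation" of the camera in the world. Camera axes: x right, y up, looking along -z (the intrinsics and any distortion apply to the point x, -y, -z); pixel columns grow to the right and rows downward; lengths in m; the calibration is good to about 2 mm. A picture is of the moment at which its call begins. camera_model takes no time and is no camera call.
- sign_off(): hands the job in, once; it reports no verdict.
Trained networks look in the newest picture that a camera, given by its name, has taken for a name from the list of things; names that differ only in an ending like _2 or _b are one class to them, and where a whole thing is asked for, a point or a joint stands for the part that bears it (a point fixed in the world has none). Each returns a list of dicts, best first, with "conf" (0 to 1); they miss things now and then, are a little off and sometimes report something else, mostly with a low value. They report only what shows in the picture. A call takes as long as a camera call. They do not tell look-alikes from the thing itself.
- spotter.outline_of(query, camera): "region" (420x560 bool, what is visible of it) and "rect" ([left, top, width, height] in pixels, round what is visible of it).
The state is a dict: "clock": time; "qpos": joint angles; "qd": joint speeds; "effort": joint torques, N m; "position": TCP position; "ee_rot": TCP orientation; "contact_force": force on the tool from outside, world axes, zero at the start; "moment": the same for the moment, N m; "width": finger opening in m.
Only numpy, scipy, OpenCV 4.12 (cv2) and the standard library are available. Lean on these libraries where they do the work, as an engineer would, in place of code of your own. Each camera call takes 0.05 s, during which the arm holds its last target.

## Working session

There is one attempt and no reset: what is moved stays moved. The work goes in short steps, Python scripts to look and compute and a tool call to move; the robot and the scene stay as the last step left them, time stands still between calls to the robot, and variables do not carry over. Pictures are saved under pics/ and viewed, and the job is handed in when it is done.

Besides the shell and the picture viewer there is one more tool, called after "Call:" as name(argument=value, ...), one argument or row to a line, values as JSON. servo_tool: Moves the arm, as the interface text tells. Its arguments: {"type":"object","properties":{"steps":{"type":"array","items":{"type":"array","items":{"type":"number"}}},"hand":{"type":"number"},"grip_force":{"type":"number"}},"required":["steps"]}

```bash
ls; mkdir -p pics; python3 - <<'E'
from rig import telemetry, cams, spotter
import cv2,numpy as np
s=telemetry.get_state(); print(s)
for n in ("top","side"):
    im,d=cams.get_image(n); cv2.imwrite(f"pics/{n}0.png",im[:,:,::-1]); np.savez(f"pics/{n}0.npz",im=im,d=d)
    print(n,cams.camera_model(n))
E
```

```text
pics
{'clock': 0.0, 'qpos': array([ 1.13398952e+00,  2.76607304e-01,  1.50613285e+00,  1.10159347e-05,
        1.36068810e+00, -1.21012430e-01]), 'qd': array([ 9.29629276e-04,  2.25304022e-03, -3.77576363e-04,  1.43866096e-03,
       -6.27691327e-05,  1.33116939e-03]), 'effort': array([-2.07865764e-03, -4.16768754e+01, -2.45802927e+01, -4.58079194e-04,
        1.10911587e-02,  3.23379830e-06]), 'position': array([0.17836413, 0.5460865 , 0.2304328 ]), 'ee_rot': array([-2.57855019e-04,  1.57242977e-01,  9.87559519e-01, -8.80850249e-04]), 'contact_force': array([-0.02162485, -0.69203581,  0.49696767]), 'moment': array([ 0.03586228, -0.01345804, -0.03577478]), 'width': 0.08523798795307819}
top {'camera_matrix': array([[440.1985562 ,   0.        , 284.17535439],
       [  0.        , 440.1985562 , 209.07923767],
       [  0.        ,   0.        ,   1.        ]]), 'origin': array([ 0.43680332, -0.09984797,  1.17055082]), 'rotation': array([ 0.71007035,  0.02820897, -0.02069948, -0.70326089])}
side {'camera_matrix': array([[379.85778275,   0.        , 278.77801969],
       [  0.        , 379.85778275, 221.2575935 ],
       [  0.        ,   0.        ,   1.        ]]), 'origin': array([ 0.4267692 , -0.81156257,  0.67314598]), 'rotation': array([ 0.90567871,  0.4183828 , -0.028737  , -0.06225825])}
```

View pics/top0.png

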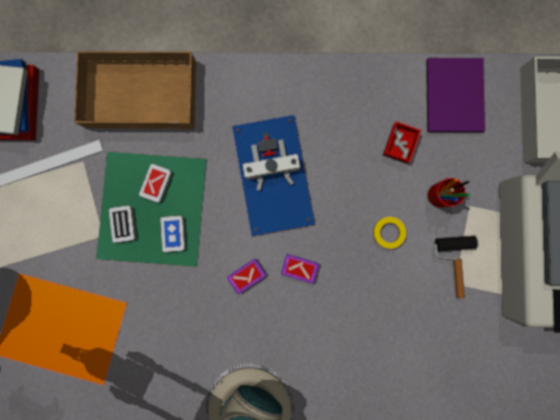

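View pics/side0.png

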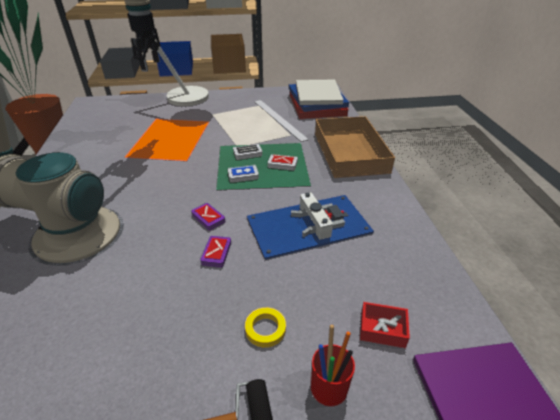

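```bash
cat > h.py <<'E'
import numpy as np,cv2
from scipy.spatial.transform import Rotation as R
from rig import telemetry,cams,spotter
def cam(n):
    m=cams.camera_model(n); K=np.array(m["camera_matrix"]); q=np.array(m["rotation"])
    return K,np.array(m["origin"]),R.from_quat(q[[1,2,3,0]]).as_matrix()
def ray(n,px):
    K,o,M=cam(n); px=np.atleast_2d(px).astype(float)
    v=np.c_[(px[:,0]-K[0,2])/K[0,0],-(px[:,1]-K[1,2])/K[1,1],-np.ones(len(px))]
    return o,v@M.T
def at_z(n,px,z):
    o,v=ray(n,px); return o+v*((z-o[2])/v[:,2])[:,None]
def by_depth(n,px,d):
    o,v=ray(n,px); px=np.atleast_2d(px).astype(int); return o+v*d[px[:,1],px[:,0]][:,None]
def proj(n,P):
    K,o,M=cam(n); c=(np.atleast_2d(P)-o)@M; return np.c_[K[0,0]*c[:,0]/-c[:,2]+K[0,2],K[1,1]*-c[:,1]/-c[:,2]+K[1,2]]
def tri(pa,pb):
    o1,v1=ray("top",pa);o2,v2=ray("side",pb);v1=v1[0]/np.linalg.norm(v1[0]);v2=v2[0]/np.linalg.norm(v2[0])
    A=np.c_[v1,-v2];t=np.linalg.lstsq(A,o2-o1,rcond=None)[0]
    a=o1+v1*t[0];b=o2+v2*t[1];return (a+b)/2,np.linalg.norm(a-b)
E
python3 - <<'E'
from h import *
for n in("top","side"):
    z=np.load(f"pics/{n}0.npz");d=z["d"]
    for q in("red_die_center","press","mat","beam","depth_stop","pin"):
        r=spotter.outline_of(q,n)
        for k in r[:4]:
            m=k["region"].astype(np.uint8)
            ys,xs=np.nonzero(m)
            if len(xs)==0: continue
            rect=cv2.minAreaRect(np.c_[xs,ys].astype(np.float32))
            P=by_depth(n,np.c_[xs,ys],d);
            print(n,q,round(k["conf"],2),k["rect"],len(xs),"med3d",np.round(np.median(P,0),4),"c",np.round(rect[0],1),np.round(rect[1],1),round(rect[2],1))
            np.save(f"pics/{n}_{q}.npy",m) if k is r[0] else 0
for n,x in(("top",(75,60,330,300)),("side",(180,120,220,160))):
    im=cv2.imread(f"pics/{n}0.png")
    a,b=((95,105,235,170)if n=="top" else (200,130,190,135))[:2],None
    x0,y0,w,h=(90,105,235,170) if n=="top" else (200,130,190,135)
    cv2.imwrite(f"pics/{n}crop.png",cv2.resize(im[y0:y0+h,x0:x0+w],None,fx=3.4 if n=="top" else 4.2,fy=3.4 if n=="top" else 4.2,interpolation=cv2.INTER_CUBIC))
print(telemetry.get_state()["clock"])
E
```

```text
top red_die_center 0.84 [227.7, 258.7, 36.8, 38.2] 797 med3d [0.3414 0.0097 0.0193] c [246.3 276.2] [22.8 36.9] 53.6
top red_die_center 0.7 [140.0, 168.1, 29.7, 35.3] 730 med3d [0.579  0.2523 0.0221] c [155.1 184.1] [22.8 34.1] 20.6
top red_die_center 0.61 [280.5, 260.0, 37.6, 24.2] 732 med3d [ 0.3611 -0.1272  0.0196] c [299.4 268.7] [35.3 22. ] 15.9
top press 0.86 [234.3, 115.2, 79.4, 119.8] 6714 med3d [ 0.5978 -0.0607  0.0111] c [273.2 175.1] [111.6  64.3] 79.8
top mat 0.75 [95.5, 150.9, 113.4, 112.5] 8551 med3d [0.5244 0.2687 0.0031] c [151.7 208.5] [101.3 110.5] 5.4
top beam 0.64 [231.4, 114.8, 83.7, 121.1] 6902 med3d [ 0.5999 -0.0602  0.0111] c [273.5 175.1] [112.2  64.8] 79.9
top depth_stop 0.84 [256.4, 137.0, 22.6, 20.8] 273 med3d [ 0.6802 -0.0433  0.031 ] c [267.5 146.5] [17. 19.] 90.0
top pin 0.44 [263.9, 148.8, 9.1, 7.1] 30 med3d [ 0.6633 -0.0457  0.0259] c [268.9 153.5] [6.  5.8] 36.9
side red_die_center 0.66 [267.2, 154.1, 30.8, 15.9] 354 med3d [0.5838 0.2414 0.02  ] c [281.9 162.1] [28.  13.4] 5.7
side red_die_center 0.64 [190.2, 206.9, 34.0, 22.1] 541 med3d [ 0.3448 -0.0023  0.0177] c [207.4 216.2] [31.3 20.4] 40.6
side red_die_center 0.58 [199.6, 237.2, 29.6, 34.6] 747 med3d [ 0.3633 -0.1408  0.0177] c [214.9 251.3] [24.7 34.8] 18.4
side press 0.72 [248.2, 195.2, 125.2, 67.2] 4899 med3d [ 0.598  -0.0815  0.0096] c [308.5 220.7] [ 56.  119.6] 76.4
side mat 0.67 [218.1, 143.7, 91.8, 45.5] 2964 med3d [0.5276 0.2314 0.0017] c [261.7 166. ] [45.9 93.3] 87.6
side beam 0.7 [247.9, 193.6, 125.3, 65.0] 4698 med3d [ 0.5979 -0.0818  0.0096] c [308.7 220.6] [ 54.8 119.4] 76.8
side beam 0.54 [233.1, 144.4, 29.6, 12.3] 326 med3d [0.4739 0.3228 0.0198] c [246.9 151.6] [12.5 27.7] 81.3
side beam 0.16 [266.1, 152.8, 33.4, 17.3] 390 med3d [0.5821 0.2418 0.0197] c [281.9 162.2] [30.  13.7] 5.4
side depth_stop 0.57 [325.2, 205.1, 20.0, 17.2] 213 med3d [ 0.6815 -0.0486  0.0297] c [334.2 213.4] [19.3 13.8] 40.6
0.7
```

View pics/topcrop.png

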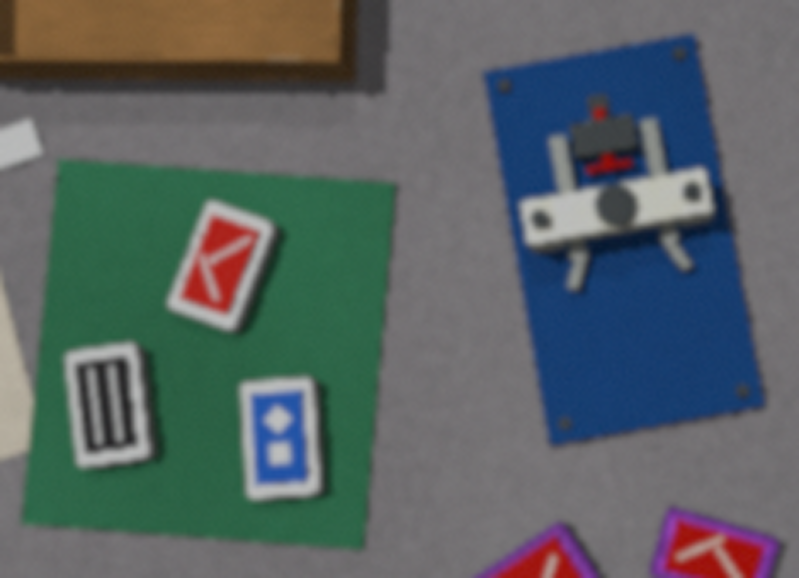

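View pics/sidecrop.png

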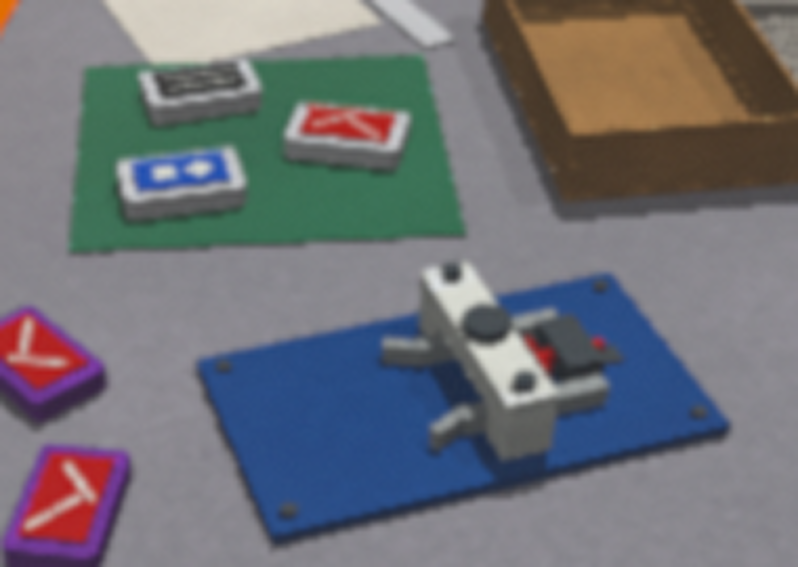

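```bash
cat > meas.py <<'E'
from h import *
def rect_of(n,im,lo,hi,box,z,wrap=False):
    hsv=cv2.cvtColor(im,cv2.COLOR_RGB2HSV); m=cv2.inRange(hsv,lo,hi)
    if wrap: m|=cv2.inRange(hsv,(170,lo[1],lo[2]),(180,255,255))
    k=np.zeros_like(m);x0,y0,x1,y1=box;k[y0:y1,x0:x1]=m[y0:y1,x0:x1]
    c,_=cv2.findContours(k,cv2.RETR_EXTERNAL,cv2.CHAIN_APPROX_NONE)
    c=max(c,key=lambda a:cv2.contourArea(cv2.convexHull(a)))[:,0,:]
    P=at_z(n,c,z)[:,:2]*1000
    (cx,cy),(w,h),a=cv2.minAreaRect(P.astype(np.float32))
    if w<h: w,h=h,w;a+=90
    a=(a+90)%180-90
    M=cv2.moments(c.reshape(-1,1,2)); 
    return np.round([cx,cy,w,h,a],1),np.array([M["m10"]/M["m00"],M["m01"]/M["m00"]])
E
python3 - <<'E'
from meas import *
T=np.load("pics/top0.npz")["im"];S=np.load("pics/side0.npz")["im"]
r1,c1=rect_of("top",T,(0,130,70),(10,255,255),(135,160,175,206),.023,True)
r2,c2=rect_of("side",S,(0,130,70),(10,255,255),(262,150,302,175),.023,True)
print(r1,r2,tri(c1,c2))
for n,I,b in(("top",T,(225,105,325,245)),("side",S,(240,185,385,265))):
    r,c=rect_of(n,I,(100,100,50),(125,255,255),b,.010);print(n,r)
# white body of die by outline
z=np.load("pics/top0.npz")["d"]
# screw heads in beam: centroid triangulation, dark; manual pixel from crops: centre screw
a=np.array([617,206])/3.4+[90,105];b=np.array([486,322])/4.2+[200,130];print("screw",tri(a,b))
E
```

```text
[578.2 257.4  54.2  36.5 -20.2] [579.2 255.9  50.1  35.4 -19.7] (array([0.57206436, 0.25655234, 0.02130829]), np.float64(0.0006491598966490548))
top [609.1 -56.2 299.  168.9  11. ]
side [610.7 -60.1 299.4 173.4  10.9]
screw (array([ 0.62632182, -0.05448009,  0.06092699]), np.float64(0.004049807897710251))
```

```bash
cat > fit.py <<'E'
from h import *
from scipy.optimize import least_squares
def die_pts(x,y,a,z0):
    # hull pts of die, chamfers 4mm; z0 underside
    b=[(45,24),(41,28),(-41,28),(-45,24),(-45,-24),(-41,-28),(41,-28),(45,-24)]
    c,s=np.cos(a),np.sin(a);P=[]
    for h in(0,.018):
        for u,v in b:P.append((x+(c*u-s*v)/1e3,y+(s*u+c*v)/1e3,z0+h))
    for u,v in((35,20),(-35,20),(-35,-20),(35,-20)):P.append((x+(c*u-s*v)/1e3,y+(s*u+c*v)/1e3,z0+.020))
    return np.array(P)
def soft(mask):return cv2.GaussianBlur(mask.astype(np.float32),(0,0),1.2)
def poly(pts,shape):
    h=cv2.convexHull(pts.astype(np.float32))
    m=np.zeros(shape,np.uint8);cv2.fillConvexPoly(m,np.round(h*16).astype(np.int32),1,shift=4);return m
def fit(obs,p0,ptsf):
    # obs list of (cam,mask, box)
    from scipy.optimize import minimize
    O=[(n,m.astype(np.float32),b) for n,m,b in obs]
    def f(p):
        e=0
        for n,m,(x0,y0,x1,y1) in O:
            q=(proj(n,ptsf(*p))-[x0,y0])*6
            big=poly(q,((y1-y0)*6,(x1-x0)*6)).astype(np.float32)
            sm=cv2.resize(big,(x1-x0,y1-y0),interpolation=cv2.INTER_AREA)
            e+=np.abs(sm-m[y0:y1,x0:x1]).sum()
        return e
    r=minimize(f,p0,method="Nelder-Mead",options=dict(initial_simplex=np.array([p0]+[np.array(p0)+np.eye(len(p0))[i]*([.004,.004,.05,.004][i]) for i in range(len(p0))]),xatol=1e-5,fatol=.01))
    return r.x,r.fun
E
python3 - <<'E'
from fit import *
D={n:np.load(f"pics/{n}0.npz") for n in("top","side")}
box={"top":(130,155,182,212),"side":(258,145,308,180)}
M={}
for n in D:
    hsv=cv2.cvtColor(D[n]["im"],cv2.COLOR_RGB2HSV)
    g=cv2.inRange(hsv,(45,80,0),(95,255,255));m=(g==0).astype(np.uint8)
    # shadow dark pixels out
    m[(hsv[...,2]<75)]=0
    k=np.zeros_like(m);x0,y0,x1,y1=box[n];k[y0:y1,x0:x1]=m[y0:y1,x0:x1]
    c,_=cv2.findContours(k,cv2.RETR_EXTERNAL,cv2.CHAIN_APPROX_NONE);c=max(c,key=cv2.contourArea);k[:]=0;cv2.drawContours(k,[c],-1,1,-1);M[n]=k
for sel in(("top",),("side",),("top","side")):
    p,e=fit([(n,M[n],box[n]) for n in sel],[.573,.256,np.radians(-20)],lambda x,y,a:die_pts(x,y,a,.003));print(sel,np.round(p[:2],4),np.degrees(p[2]),e,[int(M[n].sum()) for n in sel])
p,e=fit([(n,M[n],box[n]) for n in M],[.573,.256,np.radians(-20),.003],die_pts);print("z free",np.round(p,4),e)
for n in D:
    x0,y0,x1,y1=box[n];im=cv2.resize(D[n]["im"][y0:y1,x0:x1,::-1],None,fx=8,fy=8,interpolation=cv2.INTER_CUBIC)
    q=(proj(n,die_pts(*p[:3],.003))-[x0,y0]+.5)*8
    for a in(q[:8],q[8:16],q[16:]):cv2.polylines(im,[a.astype(np.int32)],True,(255,255,0),1)
    cv2.imwrite(f"pics/fit_{n}.png",im)
E
```

```text
('top',) [0.5819 0.2573] -19.806744464341214 58.55555725097656 [836]
('side',) [0.5855 0.2541] -21.550615548791303 42.02777862548828 [435]
('top', 'side') [0.5849 0.2562] -19.611884235054024 107.69444274902344 [836, 435]
z free [ 0.585   0.2567 -0.3514  0.0018] 106.38888549804688
```

View pics/fit_top.png

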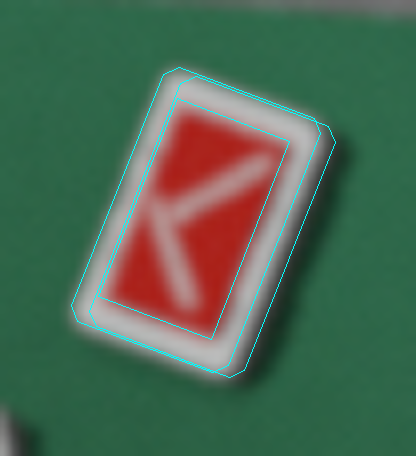

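View pics/fit_side.png

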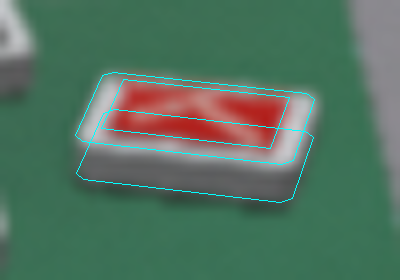

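```bash
cat > press.py <<'E'
from fit import *
def W(p,pts):
    x,y,a=p;c,s=np.cos(a),np.sin(a);pts=np.array(pts,float)
    return np.c_[x+(c*pts[:,0]-s*pts[:,1])/1e3,y+(s*pts[:,0]+c*pts[:,1])/1e3,pts[:,2]/1e3]
def bed(x,y,a):return W((x,y,a),[(u,v,h) for h in(0,10) for u,v in((150,85),(-150,85),(-150,-85),(150,-85))])
lines=[[(u,v,10) for u,v in((150,85),(-150,85),(-150,-85),(150,-85),(150,85))],
 [(-35,41,24),(-12,30,24),(85,30,24)],[(-35,-41,24),(-12,-30,24),(85,-30,24)],
 [(0,-71,56),(34,-71,56),(34,71,56),(0,71,56),(0,-71,56)],[(0,-71,32),(0,71,32)]]
def draw(n,im,p,box,f,name,extra=()):
    x0,y0,x1,y1=box;o=cv2.resize(im[y0:y1,x0:x1,::-1],None,fx=f,fy=f,interpolation=cv2.INTER_CUBIC)
    for l in lines:
        q=(proj(n,W(p,l))-[x0,y0]+.5)*f;cv2.polylines(o,[q.astype(np.int32)],False,(0,255,255),1)
    for q3 in extra:
        q=(proj(n,q3)-[x0,y0]+.5)*f;cv2.polylines(o,[q.astype(np.int32)],True,(255,0,255),1)
    cv2.imwrite(name,o)
E
python3 - <<'E'
from press import *
D={n:np.load(f"pics/{n}0.npz") for n in("top","side")}
box={"top":(225,105,325,245),"side":(240,185,385,265)}
M={}
for n in D:
    hsv=cv2.cvtColor(D[n]["im"],cv2.COLOR_RGB2HSV)
    m=cv2.inRange(hsv,(100,100,25),(125,255,255));k=np.zeros_like(m);x0,y0,x1,y1=box[n];k[y0:y1,x0:x1]=m[y0:y1,x0:x1]
    c,_=cv2.findContours(k,cv2.RETR_EXTERNAL,cv2.CHAIN_APPROX_NONE);h=cv2.convexHull(max(c,key=cv2.contourArea));k[:]=0;cv2.fillConvexPoly(k,h,1);M[n]=k
p0=[.61,-.057,np.radians(11)]
for s in(("top",),("side",),("top","side")):
    p,e=fit([(n,M[n],box[n]) for n in s],p0,bed);print(s,np.round(p[:2],4),np.degrees(p[2]),e)
    if s==("side",): p1=p
    if s==("top",): p2=p
draw("top",D["top"]["im"],p,box["top"],4,"pics/pt.png");draw("side",D["side"]["im"],p,box["side"],5,"pics/ps.png")
E
```

```text
('top',) [ 0.6081 -0.0573] 10.993647050055438 99.66666412353516
('side',) [ 0.6121 -0.0558] 10.952253268358309 137.77777099609375
('top', 'side') [ 0.6091 -0.057 ] 11.040528797666132 308.6666564941406
```

View pics/pt.png

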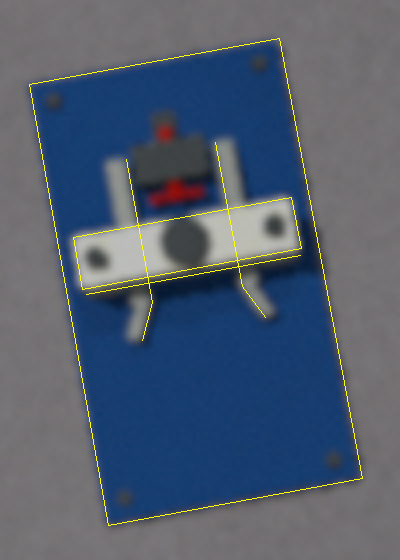

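View pics/ps.png

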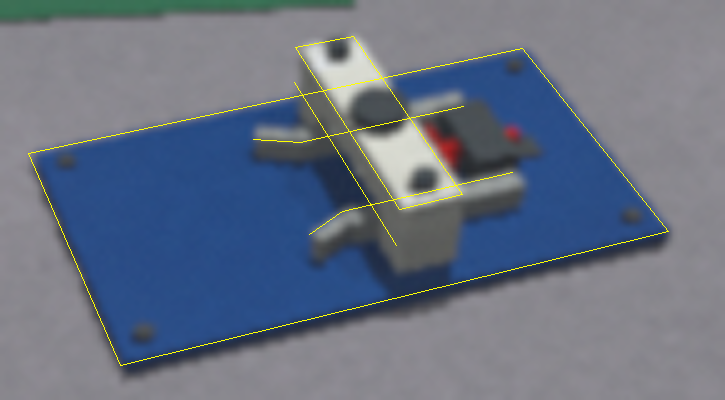

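```bash
cat > go.py <<'E'
import sys
from h import *
def goal(x,y,z,yawy):
    # yawy: world angle(deg) of tool y, tool z down
    s=telemetry.get_state();q=s["ee_rot"];C=R.from_quat(np.array(q)[[1,2,3,0]])
    def mk(a):
        a=np.radians(a);Y=np.array([np.cos(a),np.sin(a),0]);Z=np.array([0,0,-1.]);return R.from_matrix(np.c_[np.cross(Y,Z),Y,Z])
    d=C.inv().apply((np.array([x,y,z])-s["position"]))*1000
    r=np.degrees((C.inv()*mk(yawy)).as_rotvec())
    print("t",round(s["clock"],2),"pos",np.round(s["position"],4),"yawy",round(np.degrees(np.arctan2(*C.as_matrix()[[1,0],1])),2),"F",np.round(s["contact_force"],1),"w",round(s["width"],4),"q6",round(s["qpos"][5],2))
    print("row",np.round(d,1),np.round(r,2))
if __name__=="__main__":goal(*map(float,sys.argv[1:5]))
E
python3 go.py .5825 .2565 .10 70.2; python3 go.py .5825 .2565 .10 70.2
python3 - <<'E'
from press import *
p=(.6085,-.057,np.radians(11))
d=np.load("pics/top0.npz")
# stop: dark gray pixels behind beam -> press frame at z=.032
m=np.load("pics/top_depth_stop.npy");ys,xs=np.nonzero(m)
P=at_z("top",np.c_[xs,ys],.032)[:,:2]-p[:2];c,s=np.cos(p[2]),np.sin(p[2])
u=(c*P[:,0]+s*P[:,1])*1e3;v=(-s*P[:,0]+c*P[:,1])*1e3
hsv=cv2.cvtColor(d["im"],cv2.COLOR_RGB2HSV)[ys,xs]
g=hsv[:,1]<90
print("stop u",np.percentile(u[g],[0,5,50,95,100]),"v",np.percentile(v[g],[2,50,98]))
hs=cv2.cvtColor(d["im"],cv2.COLOR_RGB2HSV);r=(cv2.inRange(hs,(0,140,60),(10,255,255))|cv2.inRange(hs,(170,140,60),(180,255,255)))
ys,xs=np.nonzero(r[125:165,255:285]);P=at_z("top",np.c_[xs+255,ys+125],.022)[:,:2]-p[:2]
print(np.sort(np.round((c*P[:,0]+s*P[:,1])*1e3)))
E
```

```text
t 0.7 pos [0.1786 0.5466 0.2314] yawy 71.91 F [ 0.3 -0.1 -0.7] w 0.0855 q6 -0.12
row [-474.  -150.3  131.3] [ 0.01 -0.    1.71]
t 0.7 pos [0.1786 0.5466 0.2314] yawy 71.91 F [ 0.3 -0.1 -0.7] w 0.0855 q6 -0.12
row [-474.  -150.3  131.3] [ 0.01 -0.    1.71]
stop u [61.31984099 64.43654834 76.280973   88.96935    91.96033378] v [-23.18944129  -0.17668974  23.84161964]
[ 52.  53.  53.  53.  53.  54.  54.  54.  54.  55.  55.  55.  55.  55.
  56.  56.  56.  56.  56.  57.  57.  57.  57.  57.  57.  58.  58.  58.
  58.  59.  59.  59.  59.  60.  60.  60.  61.  61.  61.  62.  62.  63.
  63.  64.  64.  65.  65.  66.  95.  95.  96.  97.  98.  98. 100. 101.
 101.]
```

Call:
servo_tool(
  steps=[
    [-60, -19, 15, 0, 0, 0.4],
    [-120, -38, 30, 0, 0, 0.8],
    [-180, -57, 50, 0, 0, 1.2],
    [-240, -76, 65, 0, 0, 1.7],
    [-300, -95, 85, 0, 0, 1.7],
    [-355, -112, 100, 0, 0, 1.7],
    [-410, -130, 115, 0, 0, 1.7],
    [-474, -150, 131, 0, 0, 1.7],
  ],
  hand=0,
  grip_force=40,
)

```text
clock: 1.5
position: [0.4942, 0.32, 0.1283]
ee_rot: [0.0, 0.172, 0.985, 0.0]
contact_force: [-0.5, 0.3, 0.8]
width: 0.0855
```

Call:
servo_tool(
  steps=[
    [0, 0, 0, 0, 0, 0],
    [0, 0, 0, 0, 0, 0],
  ],
)

```text
clock: 1.7
position: [0.4933, 0.3204, 0.1281]
ee_rot: [-0.001, 0.173, 0.985, -0.0]
contact_force: [-0.4, 0.1, 0.0]
width: 0.0853
```

```bash
python3 go.py .5825 .2565 .006 70.2
python3 - <<'E'
from rig import cams
import cv2
for n,(x0,y0,x1,y1) in(("top",(90,120,230,270)),("side",(200,60,340,200))):
    im,d=cams.get_image(n);cv2.imwrite(f"pics/{n}1.png",cv2.resize(im[y0:y1,x0:x1,::-1],None,fx=3.5,fy=3.5,interpolation=cv2.INTER_CUBIC))
E
```

```text
t 1.7 pos [0.4933 0.3204 0.1281] yawy 70.04 F [-0.4  0.1  0. ] w 0.0853 q6 -0.77
row [-105.8  -29.5  122. ] [-0.03 -0.08 -0.16]
```

View pics/top1.png

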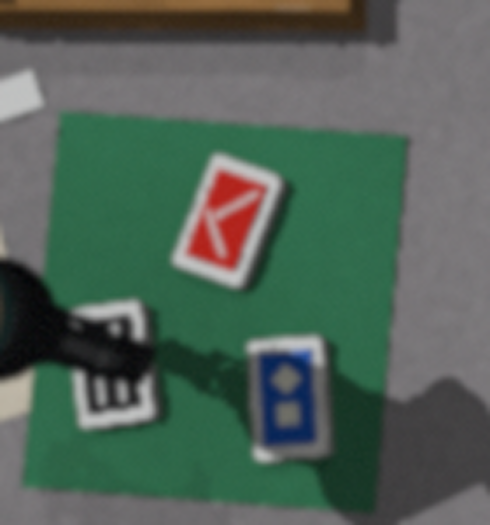

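View pics/side1.png

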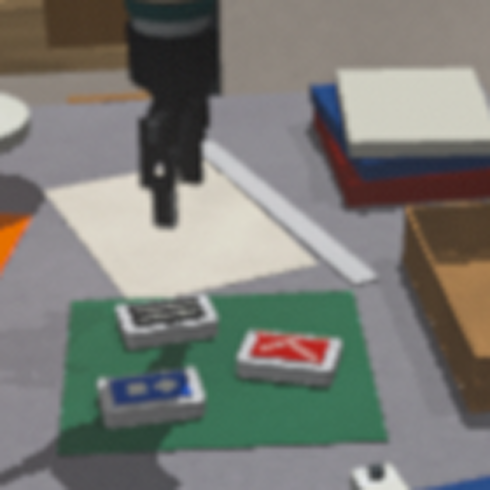

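Call:
servo_tool(
  steps=[
    [-36, -10, 10, 0, 0, 0],
    [-72, -20, 20, 0, 0, 0],
    [-106, -29.5, 40, 0, 0, 0],
    [-106, -29.5, 70, 0, 0, 0],
    [-106, -29.5, 70, 0, 0, 0],
    [-106, -29.5, 70, 0, 0, 0],
  ],
)

```text
clock: 2.4
position: [0.581, 0.2588, 0.059]
ee_rot: [-0.001, 0.171, 0.985, -0.0]
contact_force: [-0.6, -0.6, 0.7]
width: 0.0856
```

```bash
python3 go.py .5825 .2565 .006 70.2
python3 - <<'E'
from press import *
for n,(x0,y0,x1,y1) in(("top",(90,120,230,270)),("side",(230,90,330,190))):
    im,d=cams.get_image(n);s=telemetry.get_state()["position"];f=4
    o=cv2.resize(im[y0:y1,x0:x1,::-1],None,fx=f,fy=f,interpolation=cv2.INTER_CUBIC)
    for z in(0,):
        q=(proj(n,[s])-[x0,y0]+.5)*f;cv2.circle(o,tuple(int(a) for a in q[0]),3,(255,0,255),-1)
    cv2.imwrite(f"pics/{n}2.png",o)
E
```

```text
t 2.4 pos [0.581  0.2588 0.059 ] yawy 70.31 F [-0.6 -0.6  0.7] w 0.0856 q6 -0.92
row [-2.3 -1.7 53. ] [-0.02 -0.08  0.11]
```

View pics/top2.png

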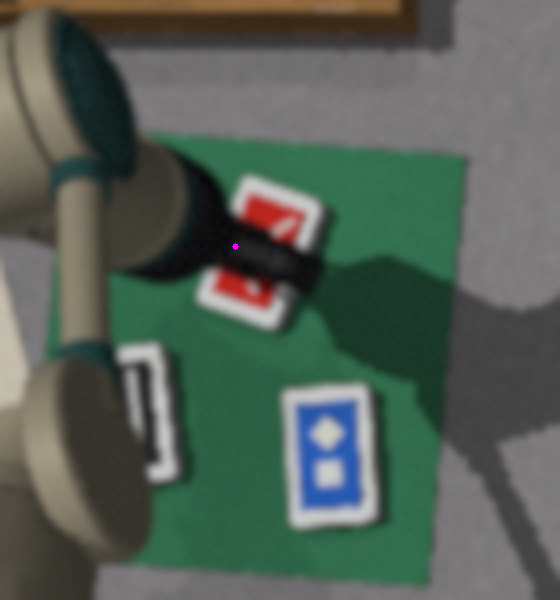

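View pics/side2.png

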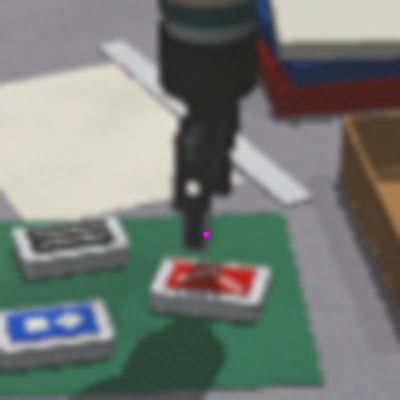

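Call:
servo_tool(
  steps=[
    [0, -1.5, 25, 0, 0, 0],
    [0, -1.5, 40, 0, 0, 0],
    [0, -1.5, 48, 0, 0, 0],
    [0, -1.5, 53, 0, 0, 0],
    [0, -1.5, 53, 0, 0, 0],
  ],
)

```text
clock: 3.0
position: [0.582, 0.2567, 0.0062]
ee_rot: [0.0, 0.172, 0.985, 0.0]
contact_force: [-0.0, 0.1, -0.5]
width: 0.0855
```

Call:
servo_tool(
  steps=[
    [0, 0, 0, 0, 0, 0],
    [0, 0, 0, 0, 0, 0],
    [0, 0, 0, 0, 0, 0],
    [0, 0, 0, 0, 0, 0],
    [0, 0, 0, 0, 0, 0],
    [0, 0, 0, 0, 0, 0],
    [0, 0, 0, 0, 0, 0],
  ],
  hand=255,
  grip_force=40,
)

```text
clock: 3.7
position: [0.5829, 0.2567, 0.007]
ee_rot: [0.001, 0.172, 0.985, 0.001]
contact_force: [0.7, 0.2, 5.1]
width: 0.0547
```

Call:
servo_tool(
  steps=[
    [0, 0, -5, 0, 0, 0],
    [0, 0, -25, 0, 0, 0],
    [0, 0, -50, 0, 0, 0],
    [0, 0, -80, 0, 0, 0],
    [0, 0, -105, 0, 0, 0],
    [0, 0, -105, 0, 0, 0],
  ],
)

```text
clock: 4.3
position: [0.584, 0.2567, 0.114]
ee_rot: [0.003, 0.172, 0.985, 0.001]
contact_force: [1.1, 0.6, -2.8]
width: 0.0546
```

```bash
python3 - <<'E'
from rig import cams
import cv2
im,d=cams.get_image("side");cv2.imwrite("pics/side3.png",cv2.resize(im[60:220,200:360,::-1],None,fx=3.5,fy=3.5,interpolation=cv2.INTER_CUBIC))
import numpy as np
c=np.radians(11)
# die centre target press x -70 (nose -25)
print(.6085-.072*np.cos(c),-.057-.072*np.sin(c))
E
python3 go.py .5378 -.0707 .09 101
```

```text
0.5378228427917683 -0.07073824766711123
t 4.35 pos [0.5826 0.2562 0.1117] yawy 70.2 F [-0.2 -0.8 -3.4] w 0.055 q6 -0.92
row [ -68.5 -322.8   21.4] [  0.05   0.15 -30.8 ]
```

View pics/side3.png

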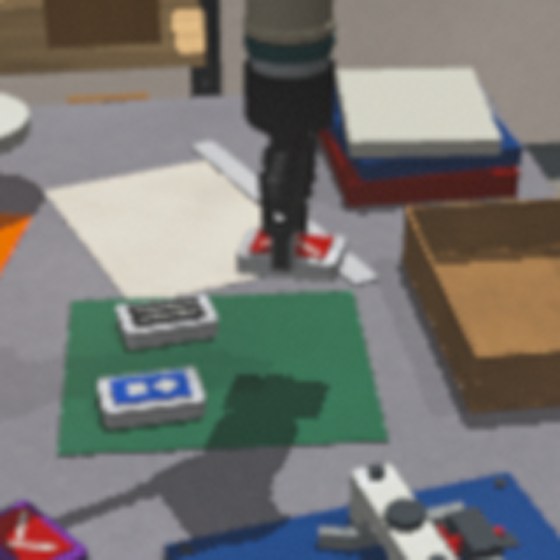

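Call:
servo_tool(
  steps=[
    [-8, -38, 0, 0, 0, -4],
    [-16, -76, 0, 0, 0, -8],
    [-24, -115, 0, 0, 0, -12],
    [-33, -155, 0, 0, 0, -16],
    [-42, -198, 0, 0, 0, -20],
    [-51, -240, 0, 0, 0, -24],
    [-60, -282, 0, 0, 0, -28],
    [-68.5, -323, 10, 0, 0, -30.8],
  ],
)

```text
clock: 5.15
position: [0.5359, -0.0725, 0.0994]
ee_rot: [-0.001, -0.097, 0.995, 0.0]
contact_force: [0.5, -0.3, -2.2]
width: 0.0547
```

Call:
servo_tool(
  steps=[
    [0, 0, 0, 0, 0, 0],
    [0, 0, 0, 0, 0, 0],
  ],
)

```text
clock: 5.35
position: [0.5351, -0.0713, 0.0985]
ee_rot: [-0.002, -0.094, 0.996, 0.001]
contact_force: [-0.5, 0.4, -2.7]
width: 0.0547
```

```bash
python3 go.py .5378 -.0707 .035 101
```

```text
t 5.35 pos [ 0.5351 -0.0713  0.0985] yawy 100.82 F [-0.5  0.4 -2.7] w 0.0547 q6 -2.02
row [-3.  -0.1 63.4] [ 0.16 -0.24 -0.18]
```

Call:
servo_tool(
  steps=[
    [-2, 0, 25, 0, 0, 0],
    [-2, 0, 45, 0, 0, 0],
    [-2, 0, 62, 0, 0, 0],
    [-2, 0, 62, 0, 0, 0],
    [-2, 0, 62, 0, 0, 0],
  ],
)

```text
clock: 5.85
position: [0.5387, -0.0692, 0.0382]
ee_rot: [-0.001, -0.097, 0.995, 0.0]
contact_force: [0.0, 0.5, -2.4]
width: 0.0548
```

```bash
python3 go.py .5378 -.0707 .013 101;python3 - <<'E'
from press import *
p=(.6085,-.057,np.radians(11))
s=telemetry.get_state()["position"]
for n,b,f in(("top",(215,105,335,245),4),("side",(230,150,385,265),5)):
    im,d=cams.get_image(n)
    draw(n,im,p,b,f,f"pics/{n}4.png",[die_pts(s[0],s[1],np.radians(11),s[2]-.003)[8:16],die_pts(s[0],s[1],np.radians(11),s[2]-.003)[16:]])
E
```

```text
t 5.85 pos [ 0.5387 -0.0692  0.0382] yawy 101.08 F [ 0.   0.5 -2.4] w 0.0548 q6 -2.02
row [ 1.1 -1.3 25.2] [ 0.06 -0.07  0.08]
```

View pics/top4.png

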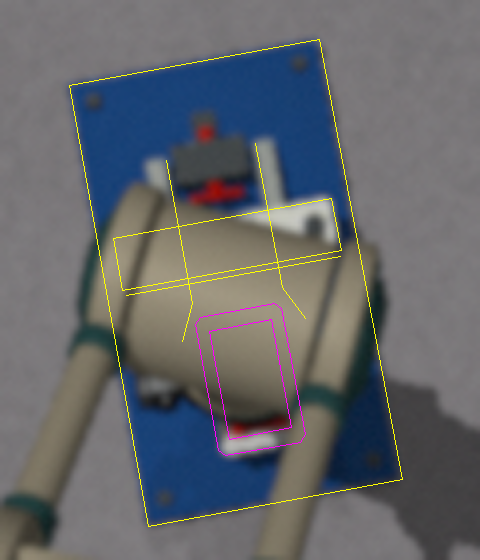

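View pics/side4.png

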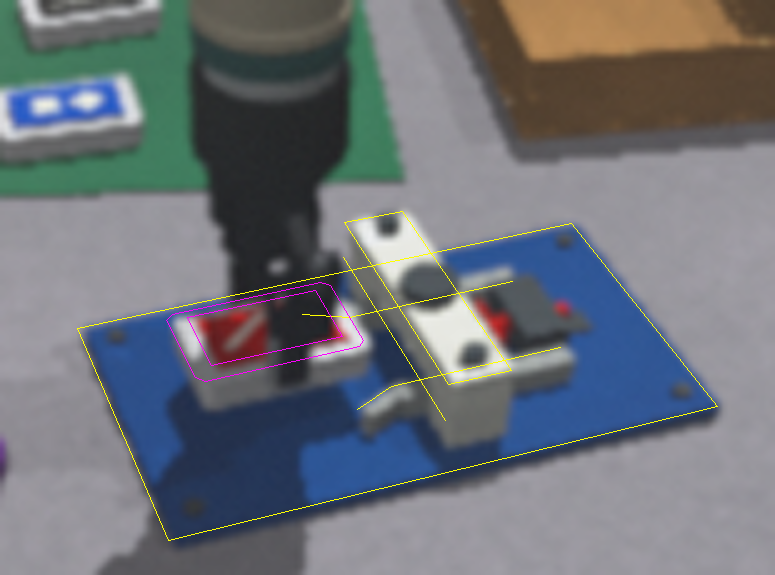

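Call:
servo_tool(
  steps=[
    [1, -1, 8, 0, 0, 0],
    [1, -1, 16, 0, 0, 0],
    [1, -1, 20, 0, 0, 0],
    [1, -1, 22, 0, 0, 0],
    [1, -1, 22, 0, 0, 0],
    [1, -1, 22, 0, 0, 0],
  ],
)

```text
clock: 6.55
position: [0.5383, -0.0718, 0.0167]
ee_rot: [0.0, -0.096, 0.995, 0.0]
contact_force: [-0.8, -0.6, -2.4]
width: 0.0543
```

Call:
servo_tool(
  steps=[
    [0, 0, 1, 0, 0, 0],
    [0, 0, 1, 0, 0, 0],
  ],
)

```text
clock: 6.75
position: [0.5383, -0.0717, 0.0158]
ee_rot: [0.0, -0.096, 0.995, -0.0]
contact_force: [-0.1, 0.6, -3.6]
width: 0.055
```

Call:
servo_tool(
  steps=[
    [0, 0, 1, 0, 0, 0],
    [0, 0, 1, 0, 0, 0],
  ],
)

```text
clock: 6.95
position: [0.5381, -0.0717, 0.0146]
ee_rot: [-0.0, -0.096, 0.995, 0.0]
contact_force: [-0.1, 0.2, -2.7]
width: 0.0545
```

Call:
servo_tool(
  steps=[
    [0, 0, 0.7, 0, 0, 0],
    [0, 0, 0.7, 0, 0, 0],
  ],
)

```text
clock: 7.15
position: [0.5382, -0.0717, 0.0141]
ee_rot: [0.0, -0.096, 0.995, 0.0]
contact_force: [0.3, 0.1, -1.8]
width: 0.0549
```

Call:
servo_tool(
  steps=[
    [0, 0, 0.5, 0, 0, 0],
    [0, 0, 0.5, 0, 0, 0],
  ],
)

```text
clock: 7.35
position: [0.5382, -0.0717, 0.014]
ee_rot: [0.0, -0.096, 0.995, 0.0]
contact_force: [-1.8, -0.8, 2.9]
width: 0.0547
```

Call:
servo_tool(
  steps=[
    [0, 0, 0, 0, 0, 0],
    [0, 0, 0, 0, 0, 0],
    [0, 0, 0, 0, 0, 0],
    [0, 0, 0, 0, 0, 0],
    [0, 0, 0, 0, 0, 0],
  ],
  hand=0,
)

```text
clock: 7.85
position: [0.5382, -0.0717, 0.0134]
ee_rot: [0.0, -0.096, 0.995, 0.0]
contact_force: [-0.2, 0.2, 0.2]
width: 0.0854
```

Call:
servo_tool(
  steps=[
    [0, 0, -15, 0, 0, 0],
    [0, 0, -50, 0, 0, 0],
    [40, 0, -70, 0, 0, 0],
    [80, 0, -70, 0, 0, 0],
    [100, 0, -70, 0, 0, 0],
    [100, 0, -70, 0, 0, 0],
  ],
)

```text
clock: 8.45
position: [0.4366, -0.0904, 0.0835]
ee_rot: [-0.001, -0.095, 0.995, 0.0]
contact_force: [0.0, 0.5, -1.3]
width: 0.0857
```

Call:
servo_tool(
  steps=[
    [0, 0, 0, 0, 0, 0],
    [0, 0, 0, 0, 0, 0],
    [0, 0, 0, 0, 0, 0],
    [0, 0, 0, 0, 0, 0],
    [0, 0, 0, 0, 0, 0],
    [0, 0, 0, 0, 0, 0],
  ],
  hand=255,
  grip_force=40,
)

```text
clock: 9.05
position: [0.4402, -0.0907, 0.0833]
ee_rot: [-0.0, -0.096, 0.995, 0.0]
contact_force: [-1.1, -0.7, 0.6]
width: 0.0001
```

```bash
python3 - <<'E'
from press import *
p=(.6085,-.057,np.radians(11))
u=np.array([np.cos(p[2]),np.sin(p[2])])
e=[die_pts(.538,-.0715,np.radians(11),.01)[8:16],die_pts(.538,-.0715,np.radians(11),.01)[16:]]
for n,b,f in(("top",(215,105,335,245),4),("side",(230,150,385,265),5)):
    im,d=cams.get_image(n)
    draw(n,im,p,b,f,f"pics/{n}5.png",e)
t=np.array(p[:2])+u*(-.072-.045-.011-.015);print(t)
import go;go.goal(t[0],t[1],.018,101)
E
```

```text
[ 0.46812731 -0.08428569]
t 9.15 pos [ 0.4401 -0.0907  0.0834] yawy 101.01 F [ 0.8 -0.  -0.5] w 0.0001 q6 -2.12
row [-28.8   0.9  65.4] [ 0.01 -0.01  0.01]
```

View pics/top5.png

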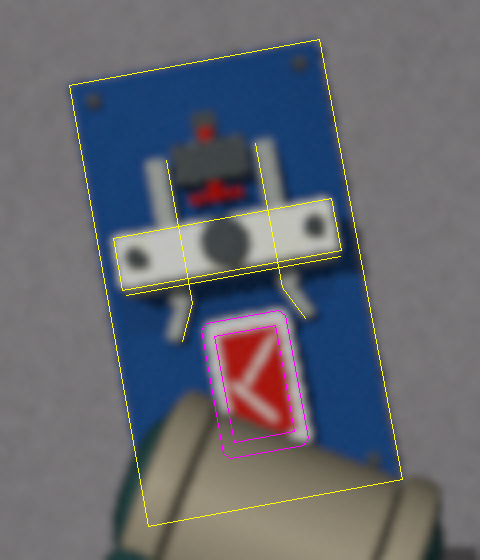

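View pics/side5.png

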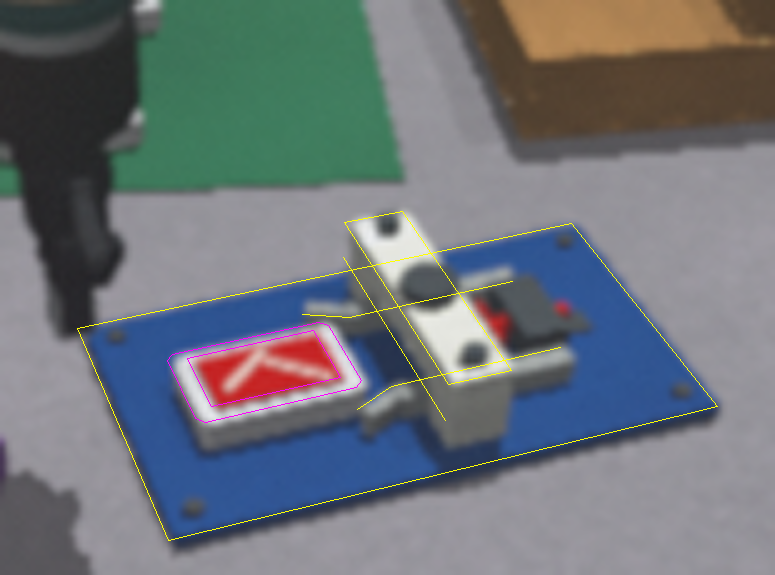

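Call:
servo_tool(
  steps=[
    [-20, 1, 20, 0, 0, 0],
    [-29, 1, 45, 0, 0, 0],
    [-29, 1, 60, 0, 0, 0],
    [-29, 1, 65, 0, 0, 0],
    [-29, 1, 65, 0, 0, 0],
  ],
)

```text
clock: 9.65
position: [0.4677, -0.084, 0.0179]
ee_rot: [-0.001, -0.096, 0.995, 0.0]
contact_force: [-0.4, -0.8, 0.2]
width: -0.0001
```

Call:
servo_tool(
  steps=[
    [0, 0, 0, 0, 0, 0],
    [0, 0, 0, 0, 0, 0],
  ],
)

```text
clock: 9.85
position: [0.4689, -0.0845, 0.0194]
ee_rot: [0.001, -0.096, 0.995, -0.0]
contact_force: [-0.0, -0.0, 0.4]
width: -0.0001
```

```bash
cat > pf.py <<'E'
from go import *
def pf():
    s=telemetry.get_state();a=np.radians(11);P=s["position"]-[.6085,-.057,0];c,q=np.cos(a),np.sin(a)
    F=s["contact_force"];print("t",round(s["clock"],2),"press xyz",np.round([(c*P[0]+q*P[1])*1e3,(-q*P[0]+c*P[1])*1e3,P[2]*1e3],1),"Fu",round(c*F[0]+q*F[1],1),"Fv",round(-q*F[0]+c*F[1],1),"Fz",round(F[2],1))
if __name__=="__main__":pf()
E
python3 pf.py
```

```text
t 9.85 press xyz [-142.3   -0.4   19.4] Fu -0.0 Fv -0.0 Fz 0.4
```

Call:
servo_tool(
  steps=[
    [-3, 0, 0, 0, 0, 0],
    [-6, 0, 0, 0, 0, 0],
    [-9, 0, 0, 0, 0, 0],
    [-12, 0, 0, 0, 0, 0],
    [-14, 0, 0, 0, 0, 0],
    [-16, 0, 0, 0, 0, 0],
    [-18, 0, 0, 0, 0, 0],
    [-20, 0, 0, 0, 0, 0],
  ],
)

```text
clock: 10.65
position: [0.4869, -0.0803, 0.0183]
ee_rot: [-0.001, -0.096, 0.995, 0.0]
contact_force: [-1.7, -0.6, 2.0]
width: 0.0001
```

Call:
servo_tool(
  steps=[
    [-2.5, 0, 0, 0, 0, 0],
    [-5, 0, 0, 0, 0, 0],
    [-7.5, 0, 0, 0, 0, 0],
    [-10, 0, 0, 0, 0, 0],
    [-12.5, 0, 0, 0, 0, 0],
    [-15, 0, 0, 0, 0, 0],
  ],
)

```text
clock: 11.25
position: [0.502, -0.0774, 0.0184]
ee_rot: [-0.001, -0.096, 0.995, 0.0]
contact_force: [-3.6, -0.3, 1.4]
width: -0.0002
```

```bash
python3 pf.py; python3 - <<'E'
from press import *
p=(.6085,-.057,np.radians(11))
for n,b,f in(("top",(215,105,335,245),4),("side",(230,150,385,265),5)):
    im,d=cams.get_image(n)
    draw(n,im,p,b,f,f"pics/{n}6.png")
E
```

```text
t 11.25 press xyz [-108.4    0.3   18.4] Fu -3.6 Fv 0.4 Fz 1.4
```

View pics/top6.png

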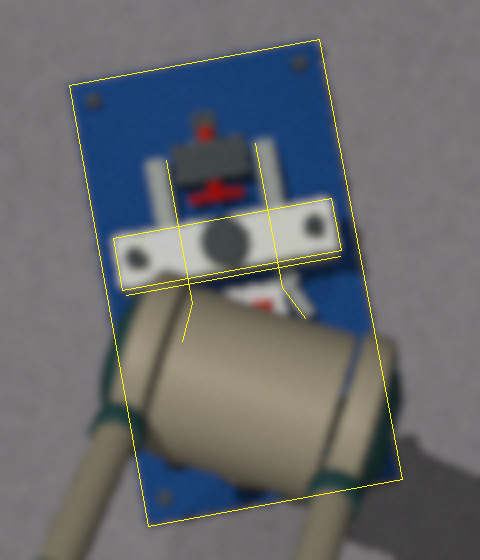

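View pics/side6.png

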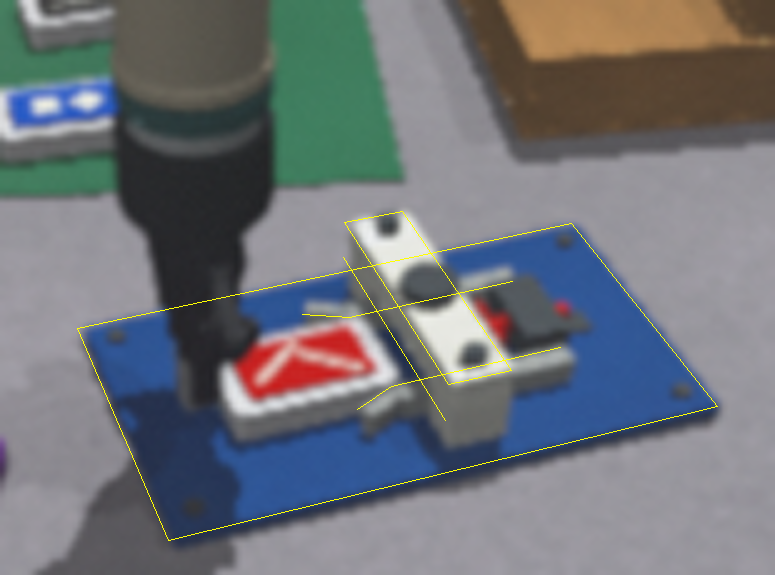

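Call:
servo_tool(
  steps=[
    [-2, 0, 0, 0, 0, 0],
    [-4, 0, 0, 0, 0, 0],
    [-6, 0, 0, 0, 0, 0],
    [-8, 0, 0, 0, 0, 0],
    [-10, 0, 0, 0, 0, 0],
    [-12, 0, 0, 0, 0, 0],
  ],
)

```text
clock: 11.95
position: [0.5153, -0.0754, 0.0186]
ee_rot: [0.001, -0.096, 0.995, -0.0]
contact_force: [-3.0, -0.3, 0.7]
width: 0.0004
```

Call:
servo_tool(
  steps=[
    [-2, 0, 0, 0, 0, 0],
    [-4, 0, 0, 0, 0, 0],
    [-6, 0, 0, 0, 0, 0],
    [-8, 0, 0, 0, 0, 0],
    [-10, 0, 0, 0, 0, 0],
    [-12, 0, 0, 0, 0, 0],
  ],
)

```text
clock: 12.55
position: [0.5263, -0.0729, 0.0185]
ee_rot: [-0.0, -0.096, 0.995, 0.0]
contact_force: [-2.2, -0.8, 1.7]
width: 0.0
```

Call:
servo_tool(
  steps=[
    [-2, 0, 0, 0, 0, 0],
    [-4, 0, 0, 0, 0, 0],
    [-6, 0, 0, 0, 0, 0],
    [-8, 0, 0, 0, 0, 0],
    [-10, 0, 0, 0, 0, 0],
    [-12, 0, 0, 0, 0, 0],
  ],
)

```text
clock: 13.15
position: [0.5381, -0.0706, 0.0185]
ee_rot: [-0.0, -0.096, 0.995, 0.0]
contact_force: [-2.1, -0.3, 2.4]
width: 0.0002
```

```bash
python3 pf.py; python3 - <<'E'
from press import *
p=(.6085,-.057,np.radians(11))
for n,b,f in(("top",(215,105,335,245),4),("side",(230,150,385,265),5)):
    im,d=cams.get_image(n)
    draw(n,im,p,b,f,f"pics/{n}7.png")
E
```

```text
t 13.15 press xyz [-71.7   0.1  18.5] Fu -2.1 Fv 0.1 Fz 2.4
```

View pics/side7.png

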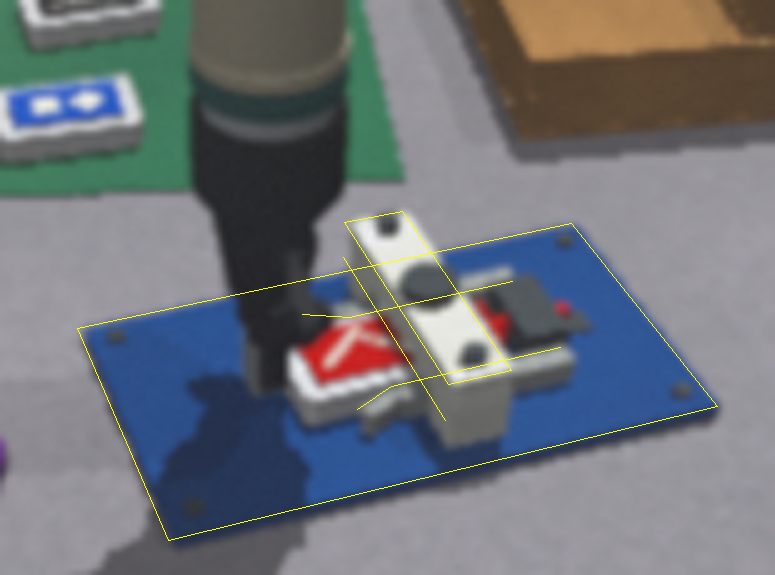

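Call:
servo_tool(
  steps=[
    [-2, 0, 0, 0, 0, 0],
    [-4, 0, 0, 0, 0, 0],
    [-6, 0, 0, 0, 0, 0],
    [-8, 0, 0, 0, 0, 0],
    [-10, 0, 0, 0, 0, 0],
    [-12, 0, 0, 0, 0, 0],
  ],
)

```text
clock: 13.85
position: [0.5498, -0.0683, 0.0184]
ee_rot: [-0.0, -0.096, 0.995, 0.0]
contact_force: [-2.6, 0.2, 2.1]
width: -0.0001
```

Call:
servo_tool(
  steps=[
    [-2, 0, 0, 0, 0, 0],
    [-4, 0, 0, 0, 0, 0],
    [-6, 0, 0, 0, 0, 0],
    [-8, 0, 0, 0, 0, 0],
    [-10, 0, 0, 0, 0, 0],
  ],
)

```text
clock: 14.35
position: [0.5593, -0.0663, 0.0184]
ee_rot: [-0.0, -0.096, 0.995, 0.0]
contact_force: [-4.1, 1.3, 2.8]
width: 0.0004
```

```bash
cat > look.py <<'E'
from press import *
import sys
k=sys.argv[1]
T=[]
for n,b,f in(("top",(240,120,310,195),8),("side",(290,170,370,245),7)):
    im,d=cams.get_image(n);x0,y0,x1,y1=b
    T.append(cv2.resize(cv2.resize(im[y0:y1,x0:x1,::-1],None,fx=f,fy=f,interpolation=cv2.INTER_CUBIC),(390,400)))
cv2.imwrite(f"pics/l{k}.png",np.hstack(T))
import pf;pf.pf()
E
python3 look.py 8
```

```text
t 14.45 press xyz [-49.5   0.1  18.4] Fu -2.4 Fv 1.0 Fz 0.4
```

View pics/l8.png

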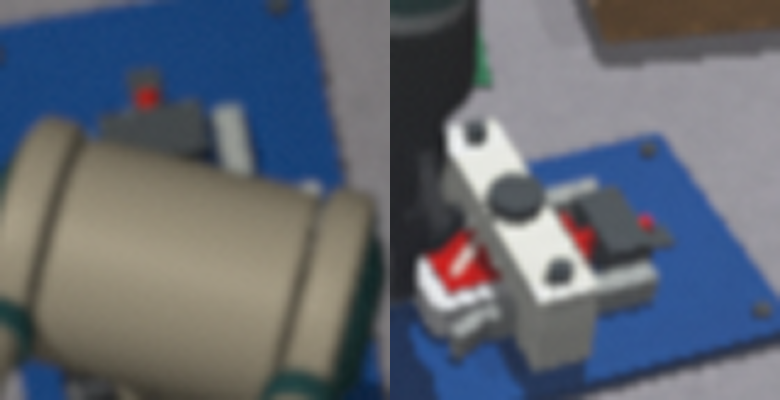

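Call:
servo_tool(
  steps=[
    [-1, 0, 0, 0, 0, 0],
    [-2, 0, 0, 0, 0, 0],
    [-3, 0, 0, 0, 0, 0],
    [-4, 0, 0, 0, 0, 0],
    [-5, 0, 0, 0, 0, 0],
    [-6, 0, 0, 0, 0, 0],
  ],
)

```text
clock: 15.05
position: [0.5652, -0.0652, 0.0184]
ee_rot: [-0.0, -0.096, 0.995, 0.0]
contact_force: [-4.4, 1.5, 1.8]
width: -0.0001
```

```bash
python3 look.py 9
```

```text
t 15.15 press xyz [-43.7   0.1  18.4] Fu -3.7 Fv 2.2 Fz 1.2
```

View pics/l9.png

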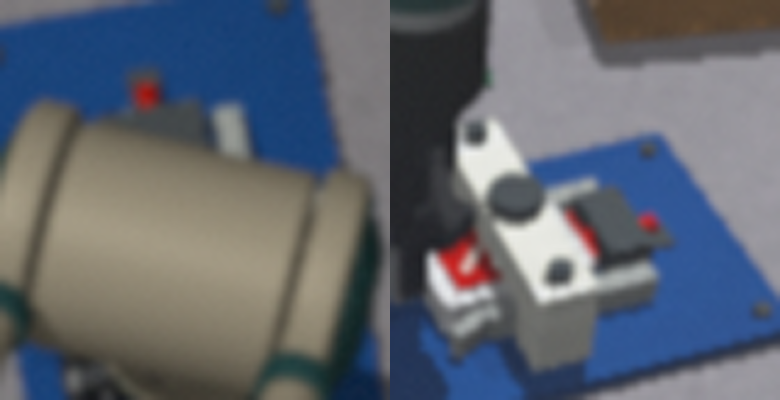

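Call:
servo_tool(
  steps=[
    [-1, 0, 0, 0, 0, 0],
    [-2, 0, 0, 0, 0, 0],
    [-3, 0, 0, 0, 0, 0],
  ],
)

```text
clock: 15.45
position: [0.5683, -0.0647, 0.0184]
ee_rot: [-0.0, -0.096, 0.995, 0.0]
contact_force: [-4.7, 2.2, 1.0]
width: 0.0001
```

Call:
servo_tool(
  steps=[
    [-0.7, 0, 0, 0, 0, 0],
    [-1.4, 0, 0, 0, 0, 0],
  ],
)

```text
clock: 15.65
position: [0.5702, -0.0645, 0.0184]
ee_rot: [0.0, -0.096, 0.995, -0.0]
contact_force: [-3.7, 0.9, -0.7]
width: 0.0
```

Call:
servo_tool(
  steps=[
    [-0.5, 0, 0, 0, 0, 0],
    [-1, 0, 0, 0, 0, 0],
  ],
)

```text
clock: 15.85
position: [0.571, -0.0644, 0.0185]
ee_rot: [0.0, -0.096, 0.995, -0.0]
contact_force: [-3.4, 0.4, -0.1]
width: 0.0
```

```bash
python3 look.py 10
```

```text
t 15.95 press xyz [-38.1  -0.1  18.5] Fu -2.0 Fv 1.4 Fz -0.3
```

View pics/l10.png

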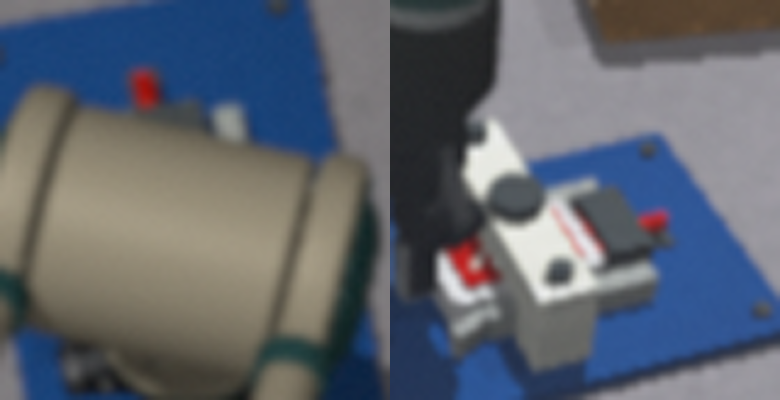

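Call:
servo_tool(
  steps=[
    [-0.5, 0, 0, 0, 0, 0],
    [-1, 0, 0, 0, 0, 0],
  ],
)

```text
clock: 16.15
position: [0.572, -0.0642, 0.0185]
ee_rot: [0.0, -0.096, 0.995, -0.0]
contact_force: [-3.1, 0.8, 0.0]
width: -0.0001
```

Call:
servo_tool(
  steps=[
    [-0.4, 0, 0, 0, 0, 0],
    [-0.8, 0, 0, 0, 0, 0],
  ],
)

```text
clock: 16.35
position: [0.5727, -0.064, 0.0185]
ee_rot: [0.0, -0.096, 0.995, -0.0]
contact_force: [-2.8, 1.1, -1.1]
width: 0.0001
```

Call:
servo_tool(
  steps=[
    [-0.4, 0, 0, 0, 0, 0],
    [-0.8, 0, 0, 0, 0, 0],
  ],
)

```text
clock: 16.55
position: [0.5734, -0.0638, 0.0185]
ee_rot: [0.0, -0.096, 0.995, 0.0]
contact_force: [-0.8, 0.2, -1.0]
width: 0.0002
```

Call:
servo_tool(
  steps=[
    [-0.4, 0, 0, 0, 0, 0],
    [-0.8, 0, 0, 0, 0, 0],
  ],
)

```text
clock: 16.75
position: [0.574, -0.0637, 0.0185]
ee_rot: [-0.0, -0.096, 0.995, 0.0]
contact_force: [-3.8, 0.9, 0.2]
width: -0.0
```

Call:
servo_tool(
  steps=[
    [-0.4, 0, 0, 0, 0, 0],
    [-0.8, 0, 0, 0, 0, 0],
  ],
)

```text
clock: 16.95
position: [0.574, -0.0636, 0.0184]
ee_rot: [-0.001, -0.096, 0.995, 0.0]
contact_force: [-5.8, -0.2, 1.3]
width: 0.0
```

```bash
python3 look.py 11
```

```text
t 17.05 press xyz [-35.1   0.1  18.5] Fu -3.7 Fv 1.6 Fz 0.8
```

View pics/l11.png

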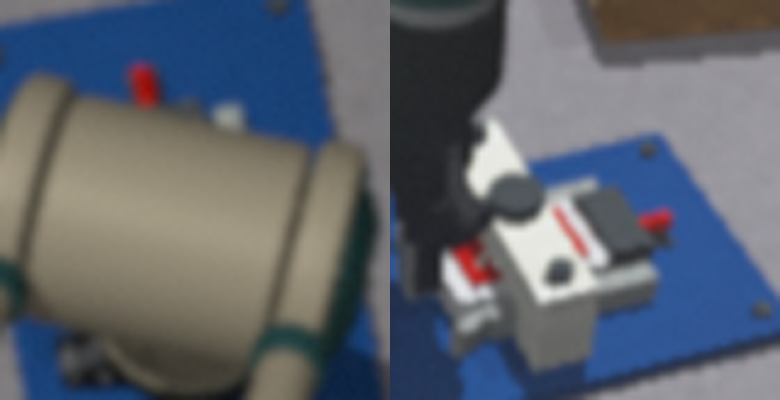

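```bash
python3 - <<'E'
import cv2,numpy as np
T=[]
for k in(8,9,10,11):
    a=cv2.imread(f"pics/l{k}.png")[170:290,540:690];T.append(cv2.resize(a,None,fx=2.5,fy=2.5))
cv2.imwrite("pics/cmp.png",np.vstack([np.hstack(T[:2]),np.hstack(T[2:])]))
E
```

```text
(no output)
```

View pics/cmp.png

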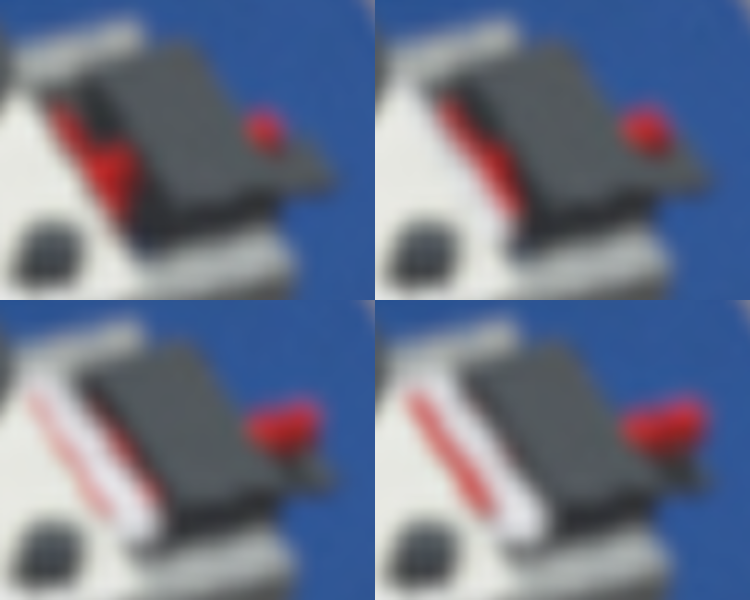

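Call:
servo_tool(
  steps=[
    [-0.3, 0, 0, 0, 0, 0],
    [-0.3, 0, 0, 0, 0, 0],
  ],
)

```text
clock: 17.25
position: [0.5741, -0.0636, 0.0184]
ee_rot: [-0.001, -0.096, 0.995, 0.0]
contact_force: [-5.6, -0.1, 2.2]
width: -0.0005
```

Call:
servo_tool(
  steps=[
    [-0.3, 0, 0, 0, 0, 0],
    [-0.3, 0, 0, 0, 0, 0],
  ],
)

```text
clock: 17.45
position: [0.5741, -0.0636, 0.0184]
ee_rot: [-0.001, -0.096, 0.995, 0.0]
contact_force: [-6.2, -0.2, 2.3]
width: -0.0001
```

Call:
servo_tool(
  steps=[
    [-0.5, 0, 0, 0, 0, 0],
    [-0.5, 0, 0, 0, 0, 0],
  ],
)

```text
clock: 17.65
position: [0.5741, -0.0635, 0.0184]
ee_rot: [-0.002, -0.096, 0.995, 0.0]
contact_force: [-7.1, -0.6, 2.7]
width: 0.0001
```

Call:
servo_tool(
  steps=[
    [-0.5, 0, 0, 0, 0, 0],
    [-0.5, 0, 0, 0, 0, 0],
  ],
)

```text
clock: 17.85
position: [0.5741, -0.0635, 0.0184]
ee_rot: [-0.002, -0.096, 0.995, 0.0]
contact_force: [-7.6, -0.8, 4.2]
width: -0.0001
```

Call:
servo_tool(
  steps=[
    [-0.5, 0, 0, 0, 0, 0],
    [-1, 0, 0, 0, 0, 0],
    [-1, 0, 0, 0, 0, 0],
  ],
)

```text
clock: 18.15
position: [0.5742, -0.0635, 0.0184]
ee_rot: [-0.003, -0.096, 0.995, 0.0]
contact_force: [-10.5, -1.5, 4.8]
width: 0.0001
```

Call:
servo_tool(
  steps=[
    [-0.5, 0, 0, 0, 0, 0],
    [-1, 0, 0, 0, 0, 0],
    [-1, 0, 0, 0, 0, 0],
  ],
)

```text
clock: 18.45
position: [0.5742, -0.0634, 0.0184]
ee_rot: [-0.004, -0.097, 0.995, 0.0]
contact_force: [-11.9, -2.1, 6.7]
width: 0.0002
```

Firm at 12 N with no movement. Back off gently, raise, and clear the view.

Call:
servo_tool(
  steps=[
    [2, 0, 0, 0, 0, 0],
    [5, 0, 0, 0, 0, 0],
    [12, 0, 0, 0, 0, 0],
    [30, 0, -10, 0, 0, 0],
    [60, 0, -40, 0, 0, 0],
    [90, 0, -80, 0, 0, 0],
    [120, 0, -110, 0, 0, 0],
    [150, 0, -130, 0, 0, 0],
  ],
)

```text
clock: 19.25
position: [0.4326, -0.0926, 0.1513]
ee_rot: [0.003, -0.096, 0.995, -0.002]
contact_force: [-0.2, 0.3, -0.4]
width: 0.0002
```

Call:
servo_tool(
  steps=[
    [20, 40, -10, 0, 0, 0],
    [30, 80, -10, 0, 0, 0],
    [40, 120, -10, 0, 0, 0],
    [40, 160, -10, 0, 0, 0],
    [40, 200, -10, 0, 0, 0],
    [40, 200, -10, 0, 0, 0],
  ],
)

```text
clock: 19.85
position: [0.3536, 0.101, 0.1592]
ee_rot: [0.002, -0.099, 0.995, 0.001]
contact_force: [0.1, 0.3, 0.1]
width: -0.0001
```

```bash
python3 look.py 12; python3 - <<'E'
import cv2,numpy as np
from rig import cams
T=[]
for k in(8,12):
    a=cv2.imread(f"pics/l{k}.png")[170:290,540:690];T.append(cv2.resize(a,None,fx=2.6,fy=2.6))
t=np.load("pics/top0.npz")["im"][120:195,240:310,::-1];t=cv2.resize(cv2.resize(t,None,fx=8,fy=8,interpolation=cv2.INTER_CUBIC),(390,400))[:280]
b=cv2.imread("pics/l12.png")[:280,:390]
cv2.imwrite("pics/cmp2.png",np.vstack([np.hstack(T),np.hstack([t,b])]))
im,_=cams.get_image("top");cv2.imwrite("pics/topend.png",im[:,:,::-1])
E
```

```text
t 19.95 press xyz [-219.6  200.4  159. ] Fu 0.7 Fv 0.1 Fz 0.7
```

View pics/cmp2.png

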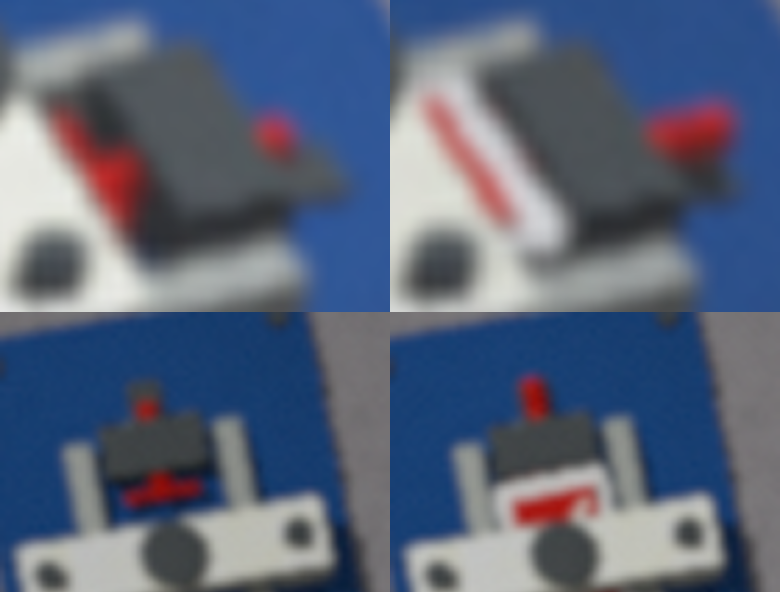

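View pics/topend.png

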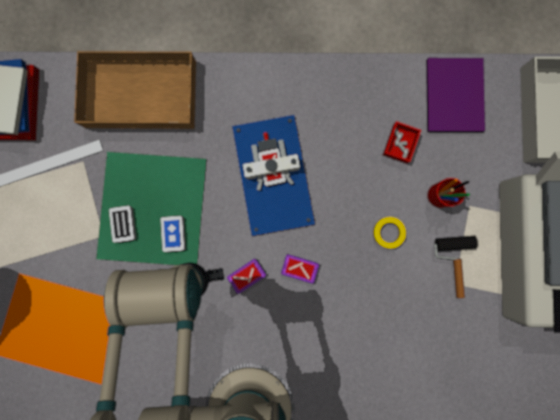

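```bash
python3 -c "
from rig import sign_off;print(sign_off())"
```

```text
the job is handed in; nothing more can be done
None
```

The red-faced die is loaded in the press with its nose against the depth stop, and the job is handed in at about 20 s of the 58 s limit.

**What I did:** I gripped the die on the mat, set it flat on the bed at the mouth and let go. I then pushed it in on its rear end with the shut fingers, with small steps near the stop.

**Stop and pin:** Sliding took about 2–5 N. At the stop the force rose to 12 N with no further movement, well under the 25 N at which the stop would slip. In both cameras the die's nose is flush with the stop and the pin's red tail sticks out well behind it. By comparing pictures before and after by eye, the stop has not moved.

**Everything else:** In the last top picture the black and blue dies, both purple look-alikes and the other things on the desk appear where they were. The robot is clear of everything.

**Small disagreements:**
- The side camera's fits sat 2–4 mm off the top camera's. I relied mainly on the top view and on feel.
- A faint reddish fringe still shows at the nose edge in the side view, which I took for picture blur or the pin head in its recess.

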